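Index the microscope's rotary stage to the amber dish past a brake of unknown state

ROBOT

A 6-joint arm with a two-finger parallel gripper is mounted at the origin on the work surface. World frame = base frame: x ahead of the robot, y to its left, z up, the work surface at z = 0. Lengths are in m, angles in rad, forces in N, time in s.
With the tool pointing down it reaches from about 0.3 to 1 m from the base axis. Payload 5.1 kg.
Tool frame: the origin (TCP) lies between the finger pads; the fingertips stand env.tip_reach ahead of it and the grasp point (between the pads) lies 2 mm behind it (env.tip_reach is the distance from the TCP to the fingertips, in m); x points along the fingers, y is the direction in which the jaws open and shut, and the axes are right-handed (so a half turn about x gives the same grasp; the last joint's range is limited). The gripper opens to 95 mm and grips with 3 to 60 N. Pads are 20 mm wide; open, the fingers measure 119 mm over their backs; the gripper's body (75 mm by 180 mm) begins 59 mm behind the grasp point.
Start: joints at [1.13, 0.124, 1.65, -0, 1.367, -0.083], TCP at [0.228, 0.609, 0.194] pointing down, gripper open.
Joint ranges: [-2.61, 2.61], [-1.02, 2.33], [0.03, 2.71], [-1.35, 4.49], [0.32, 2.68], [-2.91, 2.91]. Speed limits (rad/s): [2.57, 2.57, 3.14, 3.14, 3.14, 3.14].

INTERFACE

Orientations are given as a rotation vector (axis times angle).
In Python, from cell import telemetry, cams, job, env gives the robot as it stands.
- The arm moves only by the tool send_rows, never from a script. Its argument "commands" is a list that holds one entry, the list of rows, each a list of 6 numbers: the shift along the tool's x, y, z in mm, then the turn, a rotation vector about the tool's x, y, z in degrees. A call has 1 to 10 rows; each row is the pose to reach, as a shift and turn from the pose commanded when the call began, along the tool's axes at that moment; what a row does not reach only later rows make up. A row lasts 1/10 s, in which the tool goes at most 50 mm and 8.59 degrees, less where a joint would pass 70% of its speed; a pose out of reach is approached as far as the arm can. A call with a gripper value outside its range is refused whole. "gripper" is the opening, from 0 (shut) to 1 (fully open), set as the call begins (left out, the last holds). The fingers move at their own pace and stop on an object; the grip force is fixed at half the most. Time passes only in rows, so rows that repeat a pose let the fingers close. It gives the time, the measured TCP pose, the force and the opening at its end, in the units of the state.
- telemetry.state(): the state, without advancing time (a new reading comes with each control period).
- cams.camera(name): name is "scene" or "top"; returns a dict with "color" (480x640x3 uint8, red, green, blue), "depth" (480x640 float32, m along the optical axis (not along the pixel's ray), 0 where there is no reading), "intrinsics" (3x3 intrinsics, pixels), "origin" and "orientation" of the camera in the world. Camera axes: x right, y down, z forward; pixel columns grow to the right and rows downward; lengths in m; the calibration is good to about 2 mm. A picture is of the moment at which its call begins.
- job.finish_job(): hands the job in, once; it reports no verdict.
The state is a dict: "time_s": time; "q": joint angles; "joint_vel": joint speeds; "joint_efforts": joint torques, N m; "tcp_pos": TCP position; "ee_rot": TCP orientation; "ft_force": force on the tool from outside, world axes, zero at the start; "moment": the same for the moment, N m; "finger_gap": finger opening in m.
Only numpy, scipy, OpenCV 4.12 (cv2) and the standard library are available. Lean on these libraries where they do the work, as an engineer would, in place of code of your own. Each camera call takes 0.05 s, during which the arm holds its last target. There are 200 camera calls.

TASK

Bring the amber dish under the microscope's lens: pull up the black index plunger on the front of the rotary stage, swing the stage round by it to the neighbouring slot, on whichever side does this, and let the plunger drop fully home there, then let go. A brake may or may not be holding the stage, and the way its red lever leans does not tell: if the stage will not turn with the plunger pulled, set the plunger back, throw the lever right over to its other side and try again. Turn the stage by its plunger only: do not touch the dishes with the gripper, and leave the other things on the bench where they are.

Things in the scene. Friction and masses are not known exactly. Their poses are not given: they have to be found in the camera images.
- station: Fixed microscope stand; origin on the bench below the stage's turning axis. x points from the plunger's starting place across the stage to the lens (away from the robot), y left, z up. Blue base plate 20 mm thick, x -200 to +140 mm, y -280 to +270 mm. Steel column at x -95, y +235 mm, 44 mm thick, 450 mm tall.
- stage_centre (a point): Fixed point on the stage's vertical turning axis, on its top face (60 mm above the bench); axes as the stand's. The stage is an aluminium disc 250 mm across with a 42 mm wide tongue at the front carrying the plunger. Round its front lies a fixed steel arc (radius 140 mm, top 40 mm up) with three slots: the middle one, where the plunger starts, and one 30 degrees to each side.
- boom_edge (a point): Middle (y = 0) of the lower front edge of the white boom (75 mm deep, 345 mm long along y, from -60 mm) above the stage's front: 210 mm above the bench, x = -130 mm, only 10 mm behind the plunger's starting axis. An upright gripper would strike it: to grip the knob lean the tool 30 to 45 degrees, its body straight towards the stand's front (-x), and keep it so while the stage turns.
- lens_axis (a point): Fixed point straight below the lens, on the stage's top face (60 mm above the bench), 100 mm from the turning axis. The lens ends 133 mm above the bench.
- turntable (a joint): Stage angle in rad: 0 in the middle slot (start), positive counter-clockwise from above; slots at -0.524, 0, +0.524, end stops at -0.60, +0.60. Free, it turns with 1 to 2 N at the knob; held by the brake it gives at most about 2.5 degrees (6 mm at the knob), then stands firm.
- plunger (a joint): Lift of the plunger in m: 0 fully home, 0.016 pulled right up. It moves straight up against a spring (about 5 N at first, 9 N at the top). Its pin reaches 10 mm into the slot, so it is clear above 0.010; let go between slots it rests on the arc at 0.010 and drops in over a slot. A slot gives about 2 mm of play to each side.
- plunger_knob (a point): Middle of the gripping part of the plunger's black knob: an upright cylinder 30 mm across and 32 mm tall, with a 35 mm flange, 5 mm thick, on top; 102 mm above the bench when home, 140 mm from the turning axis; moves with the stage and spins freely on its own axis. Below it a brass bush 22 mm across, top 82 mm above the bench.
- lever (a joint): Lean of the brake lever in rad: -0.6 right (-y of the stand) to +0.6 left. Top-heavy, over-centre: it rests only at either end and falls on once past upright; 1 to 2 N at the ball throws it. One end locks the stage, the other frees it; which is which differs from start to start and cannot be seen. The brake acts only with the stage at its middle slot.
- lever_ball (a point): Centre of the lever's red ball, 28 mm across, on a 12 mm rod, 75 mm from the pivot. Pivot: 42 mm above the bench, at x -150, y -230 mm of the stand; axle along the stand's x. The ball swings left and right, 42 mm to each side, 104 mm above the bench at the ends, 117 mm upright. Nothing stands above it. Its housing is 60 mm wide, 50 mm high.
- amber_dish: The wanted dish: flat round closed dish with an orange-amber lid, 47 mm across and 17 mm high; origin at the centre of its underside. It stands loose on the stage between four short pins (6 mm high, about 2 mm of play), 100 mm from the turning axis, and at the start 30 degrees to the left or right of the lens.
- blue_dish: The same dish with a blue lid, at the start 30 degrees to the other side of the lens. Leave it on its place on the stage.
- white_dish: The same dish with a white lid, under the lens at the start. Leave it on its place on the stage.
- oil_bottle: Small brown bottle, 32 mm across and 70 mm tall, on the right rear of the stand's base plate; origin at the centre of its underside. Bystander.
- dish_lid_box: Blue box with white lid, 74 x 74 x 43 mm, on the left rear of the base plate; origin at the centre of its underside. Bystander.
- reagent_bottle: Glass bottle with a blue cap, 72 mm across and 170 mm tall, right of the stand; origin at the centre of its underside. Bystander.
- beaker: Open glass, 70 mm across and 90 mm tall, front right; origin at the centre of its underside. Bystander.
- sample_jar: Green glass jar, 60 mm across and 80 mm tall, front left; origin at the centre of its underside. Bystander.
- slide_box: Flat grey and black slide box, 184 x 94 x 38 mm, left of the stand; origin at the centre of its underside. Bystander.

How it is judged:
By the outcome, as a careful person would: the job done as asked, in the order asked, and still so for the second after the job is handed in, with the robot touching nothing.
It also fails if it takes over 72 s, if anything falls off the work surface, if the arm or the gripper's body presses on something with over 40 N, if the wrist force passes 120 N, or if a joint passes its speed limit or range.

## Working session

There is one attempt and no reset: what is moved stays moved. The work goes in short steps, Python scripts to look and compute and a tool call to move; the robot and the scene stay as the last step left them, time stands still between calls to the robot, and variables do not carry over. Pictures are saved under pics/ and viewed, about 8 in all and at most 12, crops included, and the job is handed in when it is done.

Besides the shell and the picture viewer there is one more tool, called after ">>>" as a command line: name --argument value ..., lists and objects as JSON in quotes. send_rows: Moves the arm, as the interface text tells. Its arguments: {"type":"object","properties":{"commands":{"type":"array","items":{"type":"array","items":{"type":"array","items":{"type":"number"}}}},"gripper":{"type":"number"}},"required":["commands"]}

```bash
ls; mkdir -p pics; python3 - <<'E'
from cell import telemetry,cams,env
import cv2,numpy as np
print(telemetry.state(), env.tip_reach)
for n in("scene","top"):
    c=cams.camera(n); np.savez(f"{n}0.npz",**c)
    cv2.imwrite(f"pics/{n}0.png",c["color"][:,:,::-1]); print(n,c["origin"],c["orientation"],c["intrinsics"])
E
```

```text
pics
{'time_s': 0.0, 'q': array([ 1.13041602e+00,  1.24489256e-01,  1.65168166e+00,  1.31866324e-05,
        1.36749045e+00, -8.25989737e-02]), 'joint_vel': array([ 4.43965403e-05, -1.36916828e-03,  6.23012799e-04, -7.64148926e-04,
       -1.48584694e-03,  2.38202117e-04]), 'joint_efforts': array([ 4.39486157e-04, -4.17597592e+01, -3.59938753e+01,  7.74680008e-02,
        4.91856085e-02, -1.61397256e-04]), 'tcp_pos': array([0.22735648, 0.60820635, 0.19289282]), 'ee_rot': array([ 0.27917887,  1.5530525 , -0.28232667]), 'ft_force': array([-0.62614677,  0.52525328,  0.19919387]), 'moment': array([-0.04639925,  0.01833417,  0.03242975]), 'finger_gap': 0.09513528986772589} 0.017
scene [ 1.77201989 -0.07682398  1.18945382] [-1.76060362 -1.62296951  0.7214078 ] [[605.67957994   0.         311.92303161]
 [  0.         605.67957994 234.79054731]
 [  0.           0.           1.        ]]
top [0.30893779 0.06367883 1.32568743] [-2.07248132  2.14705031 -0.24239832] [[454.76278633   0.         321.31858288]
 [  0.         454.76278633 243.29787041]
 [  0.           0.           1.        ]]
```

View pics/scene0.png

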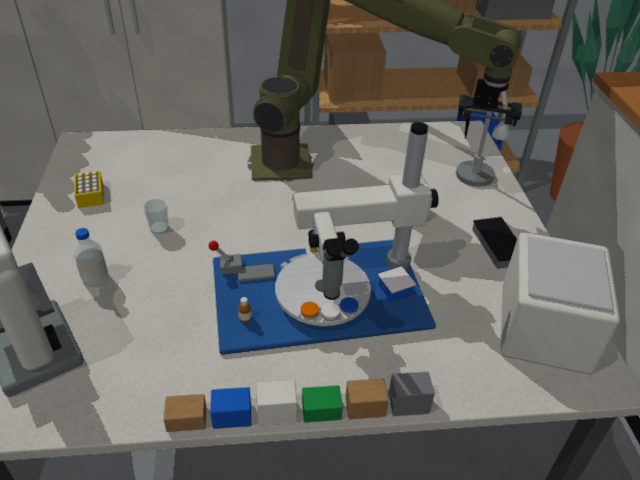

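View pics/top0.png

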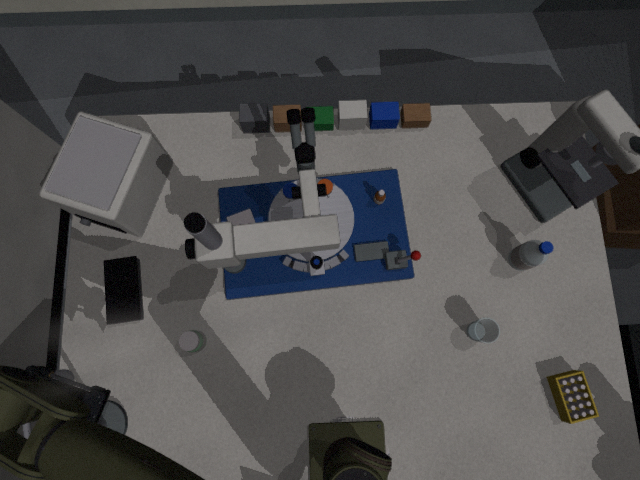

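The scene view shows the stand with amber dish at (310,310), left in the image, so on the robot's right (-y). The white dish is under the lens and the blue one at (349,305). The lever ball at (213,245) leans right. In the top view the knob is at (316,262) and the ball at (416,255). To bring amber in, the stage must turn + (CCW), which moves the knob to -y.

```bash
cat > h.py <<'E'
import numpy as np,cv2
from scipy.spatial.transform import Rotation as R
def cloud(c):
    K=c["intrinsics"];d=c["depth"];v,u=np.mgrid[:480,:640]
    p=np.stack([(u-K[0,2])/K[0,0]*d,(v-K[1,2])/K[1,1]*d,d],-1)
    P=p@R.from_rotvec(c["orientation"]).as_matrix().T+c["origin"]; P[d==0]=np.nan; return P
def hsv(c): return cv2.cvtColor(c["color"],cv2.COLOR_RGB2HSV)
E
python3 - <<'E'
from h import *
for n in("top","scene"):
    c=dict(np.load(n+"0.npz"));P=cloud(c);H=hsv(c);h,s,v=H[...,0],H[...,1],H[...,2]
    z=P[...,2]; m=(h>100)&(h<125)&(s>150)&(z>.008)&(z<.032)&(P[...,0]>.3)
    m=cv2.morphologyEx(m.astype(np.uint8),cv2.MORPH_OPEN,np.ones((3,3)))
    _,l,st,_=cv2.connectedComponentsWithStats(m);
    q=P[(m>0)][:,:2]; q=q[(abs(q-np.median(q,0))<.35).all(1)]
    r=cv2.minAreaRect((q*1000).astype(np.float32)); print(n,"plate",r,cv2.boxPoints(r).round(0).tolist(),"z",np.nanmedian(z[m>0]))
    red=((h<4)|(h>175))&(s>170)&(v>80)
    vv,uu=np.nonzero(red); p=P[red]; p=p[(p[:,2]>.06)]; print("red",len(p),np.nanmean(p,0),np.nanmax(p,0),np.nanmin(p,0))
    am=(h>=5)&(h<20)&(s>200)&(z>.06)&(z<.09);p=P[am];print("amber",len(p),np.nanmean(p,0),p.min(0),p.max(0))
    if n=="top":
        w=P[254:272,306:328];k=(c["color"][254:272,306:328].max(-1)<70)&(w[...,2]>.1);print("knob",k.sum(),np.median(w[k],0),w[k].min(0),w[k].max(0))
E
```

```text
top plate ((710.4329833984375, 58.106109619140625), (487.3028564453125, 549.368408203125), 3.9451117515563965) [[448.0, 315.0], [486.0, -233.0], [972.0, -199.0], [935.0, 349.0]] z 0.019698829033068077
red 37 [ 0.53529427 -0.21008334  0.11584176] [ 0.54500846 -0.20256037  0.12025287] [ 0.52626623 -0.21751046  0.10980233]
amber 17 [ 0.66297502 -0.02295391  0.07283161] [ 0.04596124 -0.13092337  0.06483369] [0.77468993 0.04937028 0.07999535]
knob 105 [0.52557515 0.06324022 0.12262857] [0.50952726 0.04658856 0.11745448] [0.54239832 0.07916119 0.12841928]
scene plate ((745.2166137695312, 60.43580627441406), (541.337646484375, 563.1563110351562), 4.761724472045898) [[452.0, 319.0], [499.0, -243.0], [1038.0, -198.0], [992.0, 364.0]] z 0.02000964170280506
red 61 [ 0.54924454 -0.20564067  0.1102705 ] [ 0.5568538  -0.19495295  0.11993691] [ 0.53759178 -0.2160656   0.10003033]
amber 257 [0.75968637 0.00147665 0.07426316] [ 0.73059016 -0.13940433  0.06016143] [0.78447032 0.05587362 0.08317258]
```

```bash
python3 - <<'E'
from h import *
t=dict(np.load("top0.npz"));s=dict(np.load("scene0.npz"))
P=cloud(s);Q=cloud(t)
for n,C,px in(("scene lamp base",P,(475,172)),("lamp post",P,(486,140)),("lamp head",P,(502,130)),("grip",P,(490,90)),("top jar",Q,(190,342)),("top circ",Q,(115,418)),("top circ2",Q,(123,425)),("boom",P,(300,205))):
    print(n,C[px[1],px[0]].round(3))
# dish centres in stand frame with yaw 4deg, origin (.6655,.073)
H=hsv(s);h,S,v=H[...,0],H[...,1],H[...,2]
c0,s0=np.cos(np.radians(4)),np.sin(np.radians(4))
for n,m in(("amber",(h>=5)&(h<20)&(S>200)),("blue",(h>100)&(h<125)&(S>150))):
    m=m&(P[...,2]>.068)&(P[...,2]<.084)&(abs(P[...,0]-.75)<.07)&(abs(P[...,1]-.08)<.12)
    p=P[m]; c,r=cv2.minEnclosingCircle((p[:,:2]*1000).astype(np.float32)); d=np.array(c)/1000-[.6655,.073]
    print(n,len(p),c,r,"stand",d@[[c0,-s0],[s0,c0]])
i=s["color"][60:330,180:560];cv2.imwrite("pics/crop1.png",cv2.resize(i,None,fx=2.1,fy=2.1,interpolation=3)[:,:,::-1])
E
```

```text
scene lamp base [0.131 0.657 0.021]
lamp post [-0.107  0.776 -0.004]
lamp head [0.27  0.647 0.269]
grip [0.262 0.584 0.396]
top jar [0.328 0.407 0.078]
top circ [0.135 0.62  0.021]
top circ2 [0.117 0.596 0.024]
boom [0.604 0.021 0.277]
amber 202 (760.5921020507812, 33.06439208984375) 24.074560165405273 stand [ 0.0920747  -0.04647162]
blue 205 (754.176025390625, 133.0564727783203) 23.95616912841797 stand [0.09264934 0.05372445]
```

View pics/crop1.png

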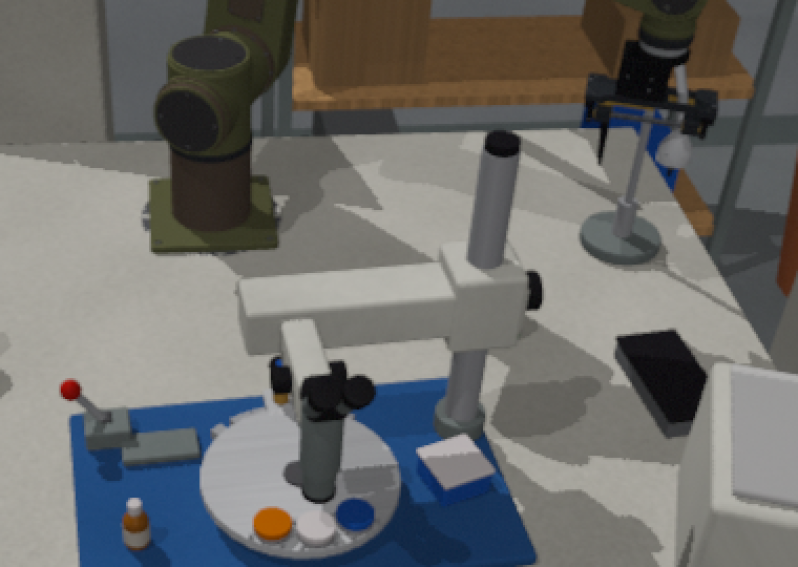

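The crop shows amber to the robot's right of the white dish and the lamp standing behind the gripper's start. The dish positions agree with the knob and ball fit to about 6 mm. The plan is to approach from the front, leaned 40 degrees.

```bash
cat >> h.py <<'E'
YAW=np.radians(4)
def tool(lean,flip=0,yaw=YAW):
    l=np.radians(lean);sg=-1 if flip else 1
    x=np.array([np.sin(l),0,-np.cos(l)]);y=np.array([0,sg,0.]);
    return R.from_euler("z",yaw)*R.from_matrix(np.c_[x,y,np.cross(x,y)])
def rel(pos,Rt,st):
    R0=R.from_rotvec(st["ee_rot"])
    return (R0.inv().apply(np.array(pos)-st["tcp_pos"])*1000).round(1),(R0.inv()*Rt).as_rotvec(degrees=True).round(1)
def stand(x,y,o=(.669,.074)): # stand mm -> world xy
    c,s=np.cos(YAW),np.sin(YAW); return np.array(o)+np.array([c*x-s*y,s*x+c*y])/1000
E
python3 - <<'E'
from h import *
from cell import telemetry
st=telemetry.state(); print(R.from_rotvec(st["ee_rot"]).as_matrix().round(2))
for f in(0,1):
    print(f,rel([.42,.056,.23],tool(40,f),st))
print(stand(-140,0),stand(-150,-272))
E
```

```text
[[-0.    0.35  0.94]
 [-0.    0.94 -0.35]
 [-1.   -0.   -0.  ]]
0 (array([ -36.2, -449.9,  373.8]), array([-23.5, -39.4,   8.7]))
1 (array([ -36.2, -449.9,  373.8]), array([147.1,  11.8,  53.6]))
[0.52934103 0.06423409] [ 0.53833915 -0.20780089]
```

>>> send_rows --commands '[[[-8,-34,28,-2,-3.3,0.7],[-16,-68,56,-4,-6.6,1.4],[-24,-102,84,-6,-9.9,2.1],[-32,-136,112,-8,-13.2,2.8],[-40,-170,140,-10,-16.5,3.5],[-48,-204,168,-12,-19.8,4.2],[-56,-238,196,-14,-23.1,4.9],[-60,-272,224,-16,-26.4,5.6],[-60,-306,252,-18,-29.7,6.3],[-60,-340,280,-20,-33,7]]]'

```text
time_s: 1.1
tcp_pos: [0.3708, 0.1913, 0.2541]
ee_rot: [0.009, 0.983, 0.017]
ft_force: [0.5, -0.1, 0.0]
finger_gap: 0.0949
```

```bash
python3 - <<'E'
from h import *
from cell import telemetry
st=telemetry.state(); print(st["tcp_pos"],st["q"])
for z,b in((.23,.15),):print(rel([.42,.056,.23],tool(40),st))
E
```

```text
[0.3707939  0.19134076 0.25405696] [ 0.55587154 -0.88096457  2.37780577 -0.31030548  1.13949467 -0.96302118]
(array([  44.9, -136.2,   27.6]), array([-3.3, -6.3,  1.4]))
```

>>> send_rows --commands '[[[9,-34,7,-1,-1.6,0.4],[22,-68,14,-2,-3.2,0.8],[34,-102,21,-3,-4.8,1.1],[45,-136,28,-3.3,-6.3,1.4],[45,-136,28,-3.3,-6.3,1.4],[45,-136,28,-3.3,-6.3,1.4]]]'

```text
time_s: 1.7
tcp_pos: [0.4285, 0.0568, 0.2291]
ee_rot: [-0.026, 0.881, 0.058]
ft_force: [-0.1, 0.0, 0.6]
finger_gap: 0.0949
```

```bash
python3 - <<'E'
from h import *
from cell import telemetry,cams
st=telemetry.state(); print(st["tcp_pos"],st["q"])
k=stand(-140,0)
print(rel([*k,.098],tool(40),st))
c=cams.camera("top");i=np.ascontiguousarray(c["color"][200:340,220:440])
c2=cams.camera("scene");j=c2["color"][180:320,200:420]
np.savez("t1.npz",**c)
cv2.imwrite("pics/p4.png",np.hstack([cv2.resize(a,(400,255),interpolation=3) for a in(i,j)])[:,:,::-1])
E
```

```text
[0.4285296  0.05684329 0.22911254] [-0.04051215 -1.02358353  2.50608771  0.07955445  0.97399899 -1.69351102]
(array([165.5,   1. ,  -5.4]), array([-0.4, -0.5,  0.2]))
```

View pics/p4.png

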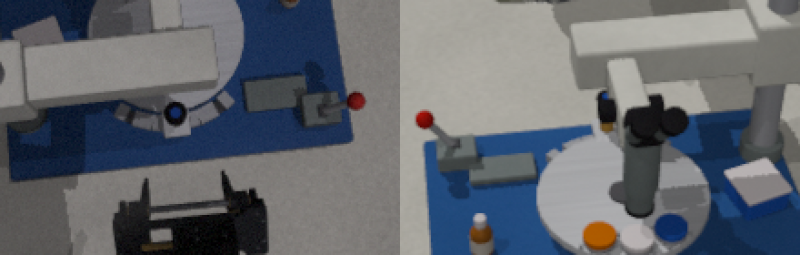

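The knob at (175,112) lies straight ahead of the jaws, and the lever is still leaning right. Advancing with the jaws open.

>>> send_rows --commands '[[[30,0,-1,0,0,0],[60,1,-2,0,-0.5,0],[90,1,-3,0,-0.5,0],[115,1,-5,0,-0.5,0],[130,1,-5,0,-0.5,0],[142,1,-5,0,-0.5,0],[152,1,-5,0,-0.5,0],[160,1,-5,0,-0.5,0],[165,1,-5,0,-0.5,0],[165,1,-5,0,-0.5,0]]]'

```text
time_s: 2.8
tcp_pos: [0.5294, 0.0681, 0.0992]
ee_rot: [-0.03, 0.872, 0.065]
ft_force: [-1.0, 0.0, -0.1]
finger_gap: 0.0952
```

```bash
python3 - <<'E'
from h import *
from cell import telemetry,cams
st=telemetry.state(); print(st["tcp_pos"],st["q"],st["ft_force"])
k=stand(-140,0)
print(k,rel([*k,.098],tool(40),st))
c=cams.camera("top");i=np.ascontiguousarray(c["color"][200:300,260:400])
c2=cams.camera("scene");j=c2["color"][190:290,240:380]
cv2.imwrite("pics/p5.png",np.hstack([cv2.resize(a,(400,286),interpolation=3) for a in(i,j)])[:,:,::-1])
E
```

```text
[0.52942386 0.06811974 0.09918236] [ 1.04217862e-03 -5.01546839e-01  2.47863133e+00  9.89535438e-02
  4.69229142e-01 -1.71115292e+00] [-0.99013565  0.03934264 -0.13345309]
[0.52934103 0.06423409] (array([ 0.7, -3.9, -1. ]), array([-0.,  0., -0.]))
```

View pics/p5.png

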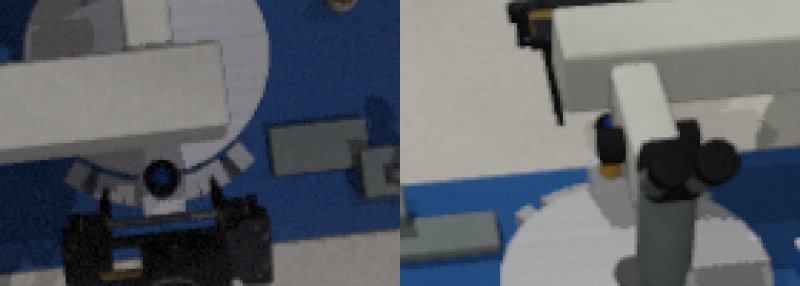

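```bash
python3 - <<'E'
from h import *
from cell import cams
c=cams.camera("top");P=cloud(c);g=c["color"].max(-1)
for n,(r0,r1,a,b) in dict(L=(258,276,292,304),Rr=(258,276,328,342),knob=(255,272,307,326)).items():
    print(n)
    for r in range(r0,r1,2):
        w=P[r,a:b];k=(g[r,a:b]<75)&(w[:,2]>.075)
        if k.any(): print(r,k.sum(),w[k].mean(0).round(3),w[k][:,1].min().round(3),w[k][:,1].max().round(3))
E
```

```text
L
266 2 [0.515 0.113 0.129] 0.111 0.114
268 3 [0.509 0.114 0.132] 0.111 0.117
270 3 [0.502 0.114 0.144] 0.111 0.116
272 4 [0.496 0.115 0.15 ] 0.111 0.119
274 7 [0.483 0.117 0.197] 0.111 0.124
Rr
262 2 [0.523 0.014 0.129] 0.012 0.015
264 3 [0.516 0.013 0.135] 0.01 0.015
266 4 [0.509 0.012 0.142] 0.008 0.016
268 5 [0.504 0.011 0.145] 0.006 0.015
270 7 [0.491 0.008 0.191] 0.002 0.014
272 7 [0.485 0.009 0.198] 0.002 0.014
274 14 [0.478 0.018 0.208] 0.003 0.034
knob
257 9 [0.539 0.063 0.123] 0.052 0.073
259 12 [0.533 0.061 0.124] 0.047 0.076
261 13 [0.528 0.063 0.122] 0.047 0.079
263 13 [0.523 0.063 0.123] 0.047 0.079
265 11 [0.517 0.063 0.124] 0.05 0.077
267 8 [0.512 0.062 0.119] 0.052 0.071
269 2 [0.512 0.062 0.09 ] 0.061 0.064
```

The jaws are centred on the knob, both at 0.063 in the camera's own terms. Closing.

>>> send_rows --commands '[[[0,0,0,0,0,0],[0,0,0,0,0,0],[0,0,0,0,0,0],[0,0,0,0,0,0],[0,0,0,0,0,0],[0,0,0,0,0,0],[0,0,0,0,0,0],[0,0,0,0,0,0]]]' --gripper 0

```text
time_s: 3.75
tcp_pos: [0.5296, 0.0665, 0.0996]
ee_rot: [-0.028, 0.871, 0.063]
ft_force: [-1.0, -0.2, 0.3]
finger_gap: 0.0365
```

>>> send_rows --commands '[[[0,0,0,0,0,0],[0,0,0,0,0,0],[0,0,0,0,0,0]]]'

```text
time_s: 4.05
tcp_pos: [0.5296, 0.0666, 0.0996]
ee_rot: [-0.028, 0.871, 0.063]
ft_force: [-0.2, 0.3, -1.0]
finger_gap: 0.0284
```

>>> send_rows --commands '[[[0,0,0,0,0,0],[0,0,0,0,0,0],[-2.7,0,2.2,0,0,0],[-5.4,0,4.5,0,0,0],[-8,0,6.7,0,0,0],[-10.7,0,9,0,0,0],[-10.7,0,9,0,0,0],[-10.7,0,9,0,0,0]]]'

```text
time_s: 4.85
tcp_pos: [0.5288, 0.0665, 0.1125]
ee_rot: [-0.028, 0.873, 0.063]
ft_force: [3.9, 0.5, -9.6]
finger_gap: 0.0283
```

>>> send_rows --commands '[[[0,-2,0,0,0,0],[0,-4,0,0,0,0],[0.1,-6,0.1,0,0,0],[0.2,-8,0.2,0,0,0],[0.2,-9,0.2,0,0,0]]]'

```text
time_s: 5.35
tcp_pos: [0.5293, 0.0587, 0.1122]
ee_rot: [-0.026, 0.875, 0.065]
ft_force: [-2.0, 9.3, -7.5]
finger_gap: 0.027
```

>>> send_rows --commands '[[[0,0,0,0,0,0],[0,-2,0,0,0,0],[0,-2,0,0,0,0]]]'

```text
time_s: 5.65
tcp_pos: [0.5317, 0.0554, 0.1165]
ee_rot: [-0.03, 0.868, 0.063]
ft_force: [-14.3, -2.9, 7.8]
finger_gap: 0.0017
```

```bash
python3 - <<'E'
from h import *
from cell import cams,telemetry
print(telemetry.state()["tcp_pos"],telemetry.state()["ft_force"])
c=cams.camera("top");P=cloud(c);g=c["color"].max(-1)
w=P[250:275,303:332];k=(g[250:275,303:332]<75)&(w[...,2]>.115)&(w[...,2]<.15)&(w[...,0]>.515)
print(k.sum(),np.median(w[k],0),w[k].min(0),w[k].max(0))
i=c["color"][200:300,260:400];j=cams.camera("scene")["color"][190:290,240:380]
cv2.imwrite("pics/p6.png",np.hstack([cv2.resize(a,(400,286),interpolation=3) for a in(i,j)])[:,:,::-1])
E
```

```text
[0.53170094 0.05544192 0.11652156] [-14.26625459  -2.92544525   7.77108978]
107 [0.52866097 0.06002606 0.13199595] [0.51509096 0.041489   0.12650518] [0.54283618 0.07378649 0.14886586]
```

View pics/p6.png

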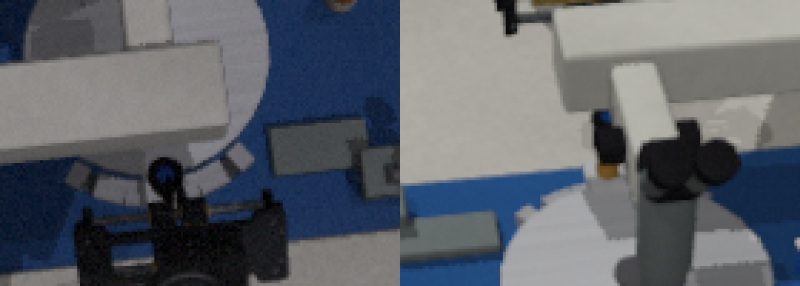

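The knob slipped out: the gap is 1.7 mm and the knob sits ahead of the shut fingers. I'll check the real fingertip position against telemetry in the earlier picture before regripping.

```bash
python3 - <<'E'
from h import *
c=dict(np.load("t1.npz"));P=cloud(c);g=c["color"].max(-1);K=c["intrinsics"];Rc=R.from_rotvec(c["orientation"])
T=np.array([.4285,.0568,.2291]);Rt=tool(40)
for n,l in(("tipL",(.017,.0475,.010)),("tipR",(.017,-.0475,.010)),("tcp",(0,0,0))):
    p=Rc.inv().apply(T+Rt.apply(l)-c["origin"]);u=K@p/p[2];print(n,u.round(1),(T+Rt.apply(l)).round(3))
for r in range(288,318,2):
    for a,b in((290,310),(335,356)):
        w=P[r,a:b];k=(g[r,a:b]<90)&(w[:,2]>.12)
        if k.any(): print(r,a,k.sum(),w[k].mean(0).round(3),(np.nonzero(k)[0][[0,-1]]+a))
E
```

```text
tipL [299.4 288.4   1. ] [0.444 0.105 0.223]
tipR [338.2 284.3   1. ] [0.45  0.011 0.223]
tcp [319.7 293.7   1. ] [0.428 0.057 0.229]
294 335 2 [0.423 0.003 0.255] [342 343]
296 335 3 [0.417 0.003 0.263] [342 344]
298 290 1 [0.417 0.103 0.256] [300 300]
298 335 4 [0.412 0.002 0.266] [342 345]
300 290 3 [0.412 0.103 0.258] [299 301]
300 335 5 [0.407 0.001 0.272] [342 346]
302 290 4 [0.407 0.104 0.267] [298 301]
302 335 5 [0.402 0.002 0.274] [342 346]
304 290 4 [0.402 0.104 0.271] [298 301]
304 335 5 [0.397 0.    0.286] [343 347]
306 290 4 [0.397 0.104 0.278] [298 301]
306 335 13 [ 0.389 -0.006  0.323] [343 355]
308 290 5 [0.391 0.105 0.286] [297 301]
308 335 13 [ 0.384 -0.005  0.331] [343 355]
310 290 7 [0.384 0.106 0.326] [295 301]
310 335 21 [0.379 0.004 0.339] [335 355]
312 290 13 [0.38  0.11  0.328] [290 302]
312 335 21 [0.375 0.004 0.339] [335 355]
314 290 20 [0.374 0.102 0.339] [290 309]
314 335 12 [ 0.371 -0.005  0.333] [344 355]
316 290 20 [0.37  0.102 0.34 ] [290 309]
316 335 11 [ 0.366 -0.006  0.343] [345 355]
```

```bash
python3 - <<'E'
from h import *
c=dict(np.load("scene0.npz"));P=cloud(c);g=c["color"].max(-1);K=c["intrinsics"];Rc=R.from_rotvec(c["orientation"])
T=np.array([.2274,.6082,.1929]);Rt=R.from_rotvec([0.27917887,1.5530525,-0.28232667])
for n,l in(("tipL",(.017,.0535,0)),("tipR",(.017,-.0535,0))):
    p=Rc.inv().apply(T+Rt.apply(l)-c["origin"]);u=K@p/p[2];print(n,u.round(1),(T+Rt.apply(l)).round(3))
for r in range(112,146,2):
    w=P[r,458:476];k=(w[:,2]>.1)&(w[:,1]<.75); print(r,k.sum(),w[k].mean(0).round(3) if k.any() else "",c["color"][r,462:472].max(-1))
c=dict(np.load("t1.npz"));P=cloud(c)
for r in range(278,302,2):print(r,P[r,336:350,2].round(2),c["color"][r,336:350].max(-1))
E
```

```text
tipL [496.4 152.    1. ] [0.246 0.658 0.176]
tipR [461.4 146.4   1. ] [0.209 0.558 0.176]
112 12 [0.236 0.534 0.313] [39 50 35 26 29 30 29 29 30 61]
114 17 [0.238 0.542 0.307] [49 46 25 23 25 26 24 26 42 57]
116 11 [0.239 0.536 0.301] [40 29 27 23 27 26 25 26 53 77]
118 5 [0.219 0.552 0.283] [66 63 62 49 27 15 17 27 74 91]
120 4 [0.214 0.554 0.273] [69 68 63 43 18  9 10 41 82 96]
122 4 [0.221 0.553 0.27 ] [120 120 120  87  25  10  13  77 113 122]
124 4 [0.216 0.556 0.26 ] [117 118 120  83  12   9  29  98 120 120]
126 3 [0.219 0.554 0.255] [120 120 111  71  11   8  71 108 120 120]
128 3 [0.222 0.554 0.25 ] [120 119 105  63  11  30  98 120 120 120]
130 3 [0.222 0.553 0.243] [120 120  94  46   6  68 107 119 120 120]
132 3 [0.219 0.555 0.234] [144 120  87  23  14  88 116 121 120 118]
134 3 [0.217 0.558 0.226] [167 145  85  15  35  98 120 119 121 120]
136 2 [0.219 0.557 0.22 ] [167 166 129  47  77 111 121 121 121 120]
138 1 [0.221 0.555 0.214] [169 169 146  94 102 120 120 120 120 121]
140 0  [170 170 170 168 163 140 121 121 120 120]
142 0  [168 167 167 167 169 162 138 121 121 121]
144 0  
[... 970 characters left out ...]
. -0.  0.  0. -0.  0.  0.  0.  0.  0.  0.  0.  0. -0.] [126 128 122 125 126 125 121 125 128 130 128 127 125 124]
294 [-0.    0.   -0.    0.    0.    0.    0.26  0.25 -0.    0.    0.   -0.
  0.    0.  ] [125 121 124 123 124  89  22  73 130 128 126 128 129 131]
296 [-0.    0.    0.   -0.   -0.   -0.    0.26  0.26  0.27  0.    0.    0.
  0.    0.01] [126 127 124 128 125  97  27  18  51 113 126 123 123 125]
298 [ 0.    0.    0.    0.   -0.    0.    0.26  0.27  0.27  0.27  0.    0.
 -0.   -0.  ] [126 124 124 124 125 105  22  21  14  55 118 123 126 127]
300 [ 0.    0.    0.    0.    0.   -0.    0.26  0.27  0.27  0.27  0.28 -0.
  0.    0.  ] [122 126 124 121 123 110  25   9   0  28  75 127 126 125]
```

Both cameras show the real fingertips about 36 mm short of the stated reach, so I had gripped only the knob's upper front edge. I'll back off level, then open.

>>> send_rows --commands '[[[-3,0,-4,0,0,0],[-6,0,-8,0,0,0],[-10,0,-12,0,0,0],[-30,0,-12,0,0,0],[-60,0,-12,0,0,0],[-80,0,-12,0,0,0]]]'

```text
time_s: 6.35
tcp_pos: [0.4701, 0.0513, 0.1697]
ee_rot: [-0.029, 0.867, 0.062]
ft_force: [0.6, -0.2, 0.1]
finger_gap: 0.0004
```

>>> send_rows --commands '[[[0,0,0,0,0,0],[0,0,0,0,0,0],[0,0,0,0,0,0],[0,0,0,0,0,0],[0,0,0,0,0,0],[0,0,0,0,0,0],[0,0,0,0,0,0],[0,0,0,0,0,0]]]' --gripper 0.7

```text
time_s: 7.15
tcp_pos: [0.4701, 0.0515, 0.1668]
ee_rot: [-0.028, 0.872, 0.063]
ft_force: [-0.1, -0.5, -0.6]
finger_gap: 0.059
```

```bash
cat >> h.py <<'E'
def knob(c,lo=.112,hi=.15,near=None):
    P=cloud(c);H=hsv(c);n=near if near is not None else (.529,.063)
    k=(c["color"].max(-1)<90)&(P[...,2]>lo)&(P[...,2]<hi)&(np.hypot(P[...,0]-n[0],P[...,1]-n[1])<.03)
    w=P[k];return k.sum(),np.median(w[:,2]).round(4),((w.min(0)+w.max(0))/2).round(4),np.ptp(w,0).round(3)
E
python3 - <<'E'
from h import *
from cell import cams,telemetry
st=telemetry.state();print(st["tcp_pos"],st["ft_force"],st["finger_gap"])
c=cams.camera("top");print(knob(dict(np.load("t1.npz"))),knob(c))
T=st["tcp_pos"];Rt=R.from_rotvec(st["ee_rot"]);P=cloud(c);g=c["color"].max(-1)
# finger points in tool frame
m=(g<90)&(P[...,2]>.11)&(np.linalg.norm(P-T,axis=-1)<.12);q=Rt.inv().apply(P[m]-T)*1000
q=q[(abs(q[:,1])<70)&(q[:,0]<40)];o=q[np.argsort(-q[:,0])][:14];print(o.round(0).tolist())
E
```

```text
[0.47008162 0.05148169 0.16681351] [-0.0670296  -0.49237851 -0.61452757] 0.059003045516768944
(np.int64(114), np.float64(0.1227), array([0.5257, 0.0628, 0.1221]), array([0.033, 0.033, 0.009])) (np.int64(132), np.float64(0.1324), array([0.5266, 0.0601, 0.1258]), array([0.034, 0.032, 0.025]))
[[6.0, 56.0, 83.0], [6.0, 54.0, 82.0], [5.0, 36.0, 83.0], [5.0, 34.0, 83.0], [5.0, 59.0, 83.0], [4.0, 21.0, 85.0], [4.0, 14.0, 84.0], [3.0, 61.0, 84.0], [2.0, 39.0, 86.0], [1.0, 53.0, 88.0], [0.0, 24.0, 88.0], [0.0, 43.0, 87.0], [0.0, 63.0, 87.0], [-0.0, 41.0, 87.0]]
```

```bash
python3 - <<'E'
from h import *
from cell import telemetry
st=telemetry.state()
print(rel([.552,.0655,.081],tool(40),st))
E
```

```text
(array([119. ,   8.5,   7.9]), array([-0.2,  0.1,  0.1]))
```

>>> send_rows --commands '[[[0,8.5,8,0,0,0],[25,8.5,8,0,0,0],[50,8.5,8,0,0,0],[70,8.5,8,0,0,0],[85,8.5,8,0,0,0],[98,8.5,8,0,0,0],[108,8.5,8,0,0,0],[115,8.5,8,0,0,0],[119,8.5,8,0,0,0],[119,8.5,8,0,0,0]]]'

```text
time_s: 8.2
tcp_pos: [0.552, 0.0655, 0.0808]
ee_rot: [-0.028, 0.872, 0.063]
ft_force: [0.7, 1.0, 0.0]
finger_gap: 0.0666
```

```bash
python3 - <<'E'
from h import *
from cell import cams,telemetry
st=telemetry.state();print(st["tcp_pos"],st["ft_force"],st["finger_gap"])
c=cams.camera("top");print(knob(c));i=c["color"][200:300,260:400];j=cams.camera("scene")["color"][190:290,240:380]
cv2.imwrite("pics/p7.png",np.hstack([cv2.resize(a,(400,286),interpolation=3) for a in(i,j)])[:,:,::-1])
E
```

```text
[0.5520219  0.06553502 0.08077838] [0.7300136  1.0282228  0.02159884] 0.06657290752005918
(np.int64(127), np.float64(0.1319), array([0.5271, 0.06  , 0.132 ]), array([0.033, 0.032, 0.01 ]))
```

View pics/p7.png

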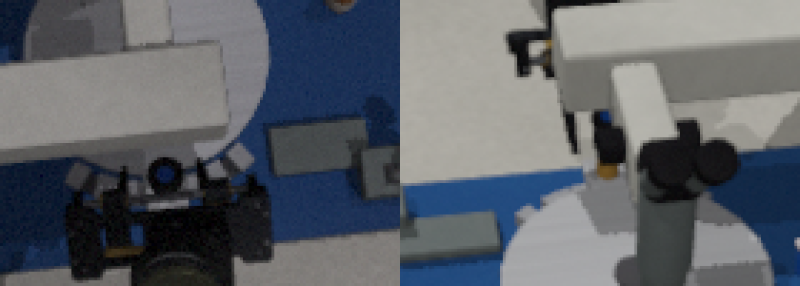

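The fingers now flank the knob at (165,174), with the tips just beyond its axis. Closing.

>>> send_rows --commands '[[[0,0,0,0,0,0],[0,0,0,0,0,0],[0,0,0,0,0,0],[0,0,0,0,0,0],[0,0,0,0,0,0],[0,0,0,0,0,0],[0,0,0,0,0,0],[0,0,0,0,0,0]]]' --gripper 0

```text
time_s: 9.1
tcp_pos: [0.5509, 0.0654, 0.0796]
ee_rot: [-0.028, 0.874, 0.063]
ft_force: [3.4, -0.3, -7.7]
finger_gap: 0.0304
```

>>> send_rows --commands '[[[-1.5,0,1.3,0,0,0],[-3,0,2.6,0,0,0],[-3,0,2.6,0,0,0],[-3,-2,2.6,0,0,0],[-3,-4,2.6,0,0,0],[-3,-6,2.6,0,0,0],[-2.8,-8,2.8,0,0,0],[-2.8,-8,2.8,0,0,0],[-2.8,-8,2.8,0,0,0]]]'

```text
time_s: 10.0
tcp_pos: [0.5514, 0.0601, 0.0836]
ee_rot: [-0.025, 0.875, 0.066]
ft_force: [0.4, 15.9, -7.9]
finger_gap: 0.0308
```

```bash
python3 - <<'E'
from h import *
from cell import cams,telemetry
st=telemetry.state();print(st["tcp_pos"],st["ft_force"],st["finger_gap"])
c=cams.camera("top");print(knob(c,.12,near=(.529,.057)))
E
```

```text
[0.5513733  0.0600567  0.08355532] [ 0.43782263 15.85048524 -7.90241659] 0.03077403481093737
(np.int64(162), np.float64(0.1339), array([0.5264, 0.0549, 0.1348]), array([0.035, 0.048, 0.028]))
```

16 N sideways with the pin clear and no turn, so the brake is holding. Bringing the plunger back to the middle slot and seating it.

>>> send_rows --commands '[[[0,4,0,0,0,0],[0,8,0,0,0,0],[0,10.5,0,0,0,0],[0,10.5,0,0,0,0],[3,10.5,-2.5,0,0,0],[6,10.5,-5,0,0,0],[9,10.5,-7.5,0,0,0],[10.7,10.5,-9,0,0,0],[10.7,10.5,-9,0,0,0],[10.7,10.5,-9,0,0,0]]]'

```text
time_s: 11.05
tcp_pos: [0.5534, 0.0679, 0.0727]
ee_rot: [-0.029, 0.868, 0.062]
ft_force: [-9.0, 0.4, 0.9]
finger_gap: 0.0304
```

```bash
python3 - <<'E'
from h import *
from cell import cams,telemetry
st=telemetry.state();print(st["tcp_pos"],st["ft_force"],st["finger_gap"])
c=cams.camera("top");print(knob(c,.11,.138))
E
```

```text
[0.55338741 0.06790524 0.07270181] [-9.00122749  0.37789394  0.920152  ] 0.030380329886366214
(np.int64(152), np.float64(0.1228), array([0.527 , 0.063 , 0.1223]), array([0.031, 0.048, 0.021]))
```

Plunger home: its top is at 0.1228, the same as at the start. Opening and retreating, then on to the lever.

>>> send_rows --commands '[[[0,0,0,0,0,0],[0,0,0,0,0,0],[0,0,0,0,0,0],[0,0,0,0,0,0],[-15,0,0,0,0,0],[-45,0,0,0,0,0],[-85,0,0,0,0,0],[-120,0,0,0,0,0],[-120,0,0,0,0,0]]]' --gripper 0.6

```text
time_s: 12.0
tcp_pos: [0.4773, 0.0627, 0.1718]
ee_rot: [-0.029, 0.855, 0.062]
ft_force: [1.2, -0.1, 1.3]
finger_gap: 0.0573
```

```bash
python3 - <<'E'
from h import *
from cell import cams,telemetry
st=telemetry.state();print(st["tcp_pos"],st["ft_force"],st["finger_gap"])
c=cams.camera("top");print(knob(c,.11,.138))
P=cloud(c);H=hsv(c);m=((H[...,0]<5)|(H[...,0]>174))&(H[...,1]>150)&(P[...,2]>.08)&(P[...,0]>.3);p=P[m];print("ball",len(p),(p.min(0)+p.max(0))/2,p.mean(0))
print(rel([.503,-.245,.149],tool(40),st),rel([.561,-.241,.080],tool(40),st))
E
```

```text
[0.47730696 0.06271882 0.17181645] [ 1.17466817 -0.1496812   1.28210744] 0.057301802407559325
(np.int64(128), np.float64(0.1229), array([0.5255, 0.063 , 0.1227]), array([0.033, 0.032, 0.013]))
ball 102 [ 0.57259165 -0.10621478  0.27257584] [ 0.57426765 -0.16395307  0.1714484 ]
(array([  20.8, -308.7,  -11.1]), array([-0.1,  1. ,  0.1])) (array([ 111. , -308.6,  -12.5]), array([-0.1,  1. ,  0.1]))
```

>>> send_rows --commands '[[[2,-40,-1,0,0,0],[5,-80,-3,0,0,0],[8,-120,-5,0,0.5,0],[10,-160,-7,0,1,0],[12,-200,-9,0,1,0],[15,-240,-11,0,1,0],[18,-280,-11,0,1,0],[20,-309,-11,0,1,0],[20,-309,-11,0,1,0],[20,-309,-11,0,1,0]]]' --gripper 0

```text
time_s: 13.05
tcp_pos: [0.4997, -0.2453, 0.1377]
ee_rot: [-0.025, 0.892, 0.063]
ft_force: [-0.2, 0.1, -0.4]
finger_gap: 0.0006
```

```bash
python3 - <<'E'
from h import *
from cell import cams,telemetry
st=telemetry.state();print(st["tcp_pos"],st["q"],st["ft_force"],st["finger_gap"])
print(rel([.561,-.241,.080],tool(40),st))
c=cams.camera("top");i=c["color"][210:320,340:500]
j=cams.camera("scene")["color"][200:310,130:290]
cv2.imwrite("pics/p8.png",np.hstack([cv2.resize(a,(400,275),interpolation=3) for a in(i,j)])[:,:,::-1])
E
```

```text
[ 0.49968047 -0.24526779  0.1377408 ] [-0.8407885  -0.3575957   2.30680703  0.70690636  0.86976946 -2.85487893] [-0.1518053  0.0641619 -0.3841387] 0.0005597844348413244
(array([83.5,  0. , 11.6]), array([-0.4, -1.1, -0. ]))
```

View pics/p8.png

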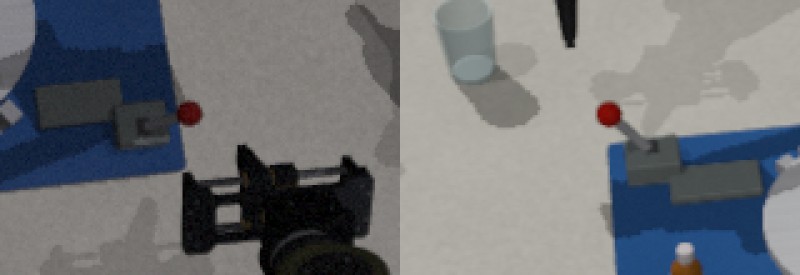

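Left panel: the closed fingertip at (242,150) is right of the ball at (188,113). Joint 6 is near its limit, so I'll yaw the tool a little for the lever.

```bash
python3 - <<'E'
from h import *
from cell import telemetry
st=telemetry.state()
Rt=tool(40,0,np.radians(-16))
print(rel([.495,-.25,.145],Rt,st),rel([.560,-.251,.078],Rt,st),rel([.560,-.171,.078],Rt,st))
E
```

```text
(array([-8.2, -5.6, -0.2]), array([ 15.2,  -1. , -12.7])) (array([ 84.6, -11.2,   8.1]), array([ 15.2,  -1. , -12.7])) (array([88.2, 68.6, 12.1]), array([ 15.2,  -1. , -12.7]))
```

>>> send_rows --commands '[[[-8,-6,0,5,-0.3,-4.2],[-8,-8,0,10,-0.6,-8.4],[0,-11,2,15,-1,-12.7],[20,-11,4,15,-1,-12.7],[40,-11,6,15,-1,-12.7],[60,-11,8,15,-1,-12.7],[75,-11,8,15,-1,-12.7],[85,-11,8,15,-1,-12.7],[85,-11,8,15,-1,-12.7]]]'

```text
time_s: 14.05
tcp_pos: [0.5604, -0.2503, 0.0778]
ee_rot: [0.117, 0.868, -0.258]
ft_force: [-0.3, -0.3, 0.1]
finger_gap: 0.0001
```

```bash
python3 - <<'E'
from h import *
from cell import cams,telemetry
st=telemetry.state();print(st["tcp_pos"],st["q"],st["ft_force"])
print(rel([.560,-.161,.078],tool(40,0,np.radians(-16)),st))
i=cams.camera("top")["color"][210:320,340:500];j=cams.camera("scene")["color"][200:310,130:290]
cv2.imwrite("pics/p9.png",np.hstack([cv2.resize(a,(400,275),interpolation=3) for a in(i,j)])[:,:,::-1])
E
```

```text
[ 0.56036194 -0.25034466  0.07779115] [-0.61831024 -0.2089952   2.3134382   0.54863356  0.42492828 -2.34830425] [-0.25570933 -0.2677964   0.05869906]
(array([-16.1,  85.9, -18.5]), array([ 0.3, -0. , -0.1]))
```

View pics/p9.png

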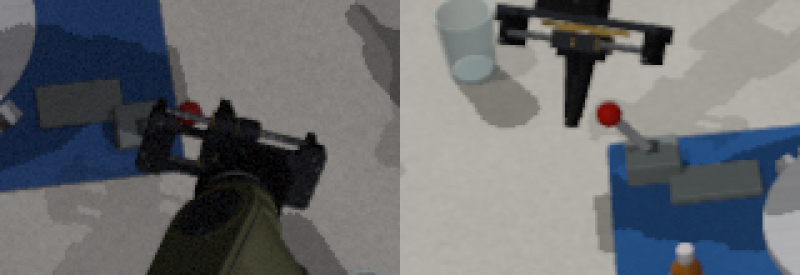

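The closed fingertip at (572,120) is beside the ball at (608,113) at the same height. Sweeping left.

>>> send_rows --commands '[[[-2,11,-2.3,0,0,0],[-4,21,-4.6,0,0,0],[-6,32,-7,0,0,0],[-8,43,-9.3,0,0,0],[-10,54,-11.6,0,0,0],[-12,64,-14,0,0,0],[-14,75,-16,0,0,0],[-16,86,-18.5,0,0,0],[-16,86,-18.5,0,0,0]]]'

```text
time_s: 15.05
tcp_pos: [0.5606, -0.162, 0.0804]
ee_rot: [0.116, 0.864, -0.259]
ft_force: [-0.5, 0.7, 0.3]
finger_gap: 0.0005
```

```bash
python3 - <<'E'
from h import *
from cell import cams,telemetry
st=telemetry.state();print(st["tcp_pos"],st["q"],st["ft_force"])
i=cams.camera("top")["color"][210:320,340:500];j=cams.camera("scene")["color"][200:310,130:290]
cv2.imwrite("pics/p10.png",np.hstack([cv2.resize(a,(400,275),interpolation=3) for a in(i,j)])[:,:,::-1])
E
```

```text
[ 0.56056746 -0.16199053  0.08042092] [-0.42326515 -0.30837759  2.38669661  0.25375693  0.37777226 -1.92326132] [-0.50299345  0.70565317  0.27332866]
```

View pics/p10.png

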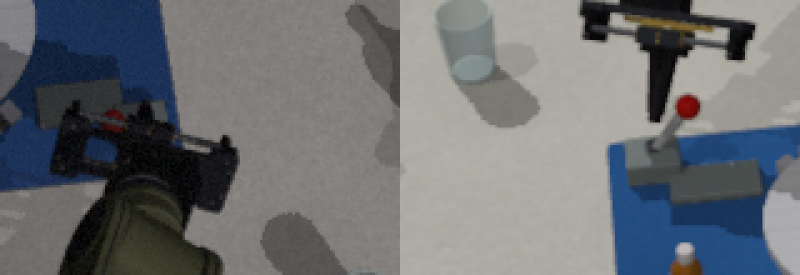

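The lever is now over to the left, ball at (687,106). Retreating and returning to the knob.

>>> send_rows --commands '[[[-20,-3,0,0,0,0],[-50,-3,0,0,0,0],[-90,-3,0,0,0,0],[-110,-3,0,0,0,0],[-110,-3,0,0,0,0]]]'

```text
time_s: 15.65
tcp_pos: [0.4925, -0.1473, 0.1682]
ee_rot: [0.115, 0.858, -0.262]
ft_force: [-0.1, -0.3, 0.3]
finger_gap: -0.0002
```

```bash
python3 - <<'E'
from h import *
from cell import telemetry
st=telemetry.state();print(st["tcp_pos"])
print(rel([.477,.0627,.172],tool(40),st))
E
```

```text
[ 0.49247995 -0.14727567  0.16823025]
(array([-50.7, 197.7, -51.9]), array([-15. ,   0.5,  13.1]))
```

>>> send_rows --commands '[[[-8,30,-8,-2.5,0,2.2],[-16,60,-16,-5,0,4.4],[-24,90,-24,-7.5,0,6.5],[-32,120,-32,-10,0,8.7],[-40,155,-41,-12.5,0.5,11],[-51,198,-52,-15,0.5,13],[-51,198,-52,-15,0.5,13],[-51,198,-52,-15,0.5,13],[-51,198,-52,-15,0.5,13]]]' --gripper 0.7

```text
time_s: 16.55
tcp_pos: [0.4758, 0.0635, 0.1675]
ee_rot: [-0.027, 0.881, 0.066]
ft_force: [0.3, -0.4, -0.3]
finger_gap: 0.0646
```

```bash
python3 - <<'E'
from h import *
from cell import telemetry,cams
st=telemetry.state();print(st["tcp_pos"],st["finger_gap"],knob(cams.camera("top"),.11,.138))
print(rel([.553,.068,.0725],tool(40),st))
E
```

```text
[0.47584004 0.063469   0.16749112] 0.06463115500897815 (np.int64(130), np.float64(0.1229), array([0.5259, 0.063 , 0.1209]), array([0.033, 0.032, 0.015]))
(array([122.5,  -1.1,  -0.8]), array([-0.2, -0.5, -0.1]))
```

>>> send_rows --commands '[[[30,-1,-1,0,-0.5,0],[60,-1,-1,0,-0.5,0],[80,-1,-1,0,-0.5,0],[95,-1,-1,0,-0.5,0],[107,-1,-1,0,-0.5,0],[115,-1,-1,0,-0.5,0],[120,-1,-1,0,-0.5,0],[122.5,-1,-1,0,-0.5,0],[122.5,-1,-1,0,-0.5,0]]]'

```text
time_s: 17.5
tcp_pos: [0.553, 0.0686, 0.0734]
ee_rot: [-0.027, 0.871, 0.066]
ft_force: [-0.1, 0.0, -0.8]
finger_gap: 0.0663
```

>>> send_rows --commands '[[[0,0,0,0,0,0],[0,0,0,0,0,0],[0,0,0,0,0,0],[0,0,0,0,0,0],[0,0,0,0,0,0],[0,0,0,0,0,0],[0,0,0,0,0,0],[0,0,0,0,0,0],[0,0,0,0,0,0]]]' --gripper 0

```text
time_s: 18.4
tcp_pos: [0.5531, 0.0691, 0.0737]
ee_rot: [-0.028, 0.87, 0.067]
ft_force: [-1.6, -0.5, 1.2]
finger_gap: 0.0319
```

>>> send_rows --commands '[[[0,0,0,0,0,0],[0,0,0,0,0,0],[-2.5,0,2,0,0,0],[-5,0,4.2,0,0,0],[-7.5,0,6.3,0,0,0],[-10,0,8.4,0,0,0],[-11,0,9.2,0,0,0],[-11,0,9.2,0,0,0],[-11,0,9.2,0,0,0]]]'

```text
time_s: 19.3
tcp_pos: [0.5521, 0.069, 0.0867]
ee_rot: [-0.028, 0.873, 0.067]
ft_force: [2.8, -0.1, -10.0]
finger_gap: 0.0317
```

>>> send_rows --commands '[[[0,-2.5,0,0,0,0],[0.1,-5,0.1,0,0,0],[0.2,-7.5,0.2,0,0,0],[0.2,-10,0.3,0,0,0],[0.2,-10,0.3,0,0,0],[0.2,-10,0.3,0,0,0]]]'

```text
time_s: 19.9
tcp_pos: [0.5537, 0.0587, 0.0874]
ee_rot: [-0.028, 0.871, 0.067]
ft_force: [0.2, -1.5, -8.5]
finger_gap: 0.0322
```

```bash
python3 - <<'E'
from h import *
from cell import cams,telemetry
st=telemetry.state();print(st["tcp_pos"],st["ft_force"],st["finger_gap"])
print(knob(cams.camera("top"),.12,.15,near=(.528,.055)))
E
```

```text
[0.55373146 0.05873057 0.08741689] [ 0.21762734 -1.50983357 -8.48103538] 0.03222812467383893
(np.int64(161), np.float64(0.1362), array([0.5283, 0.0537, 0.1336]), array([0.033, 0.051, 0.027]))
```

The stage is free now: about 1.5 N over 10 mm of travel. Swinging it along the arc.

>>> send_rows --commands '[[[0.3,-4.5,0.3,0,0,0],[0.6,-9.3,0.8,0,0,0],[1.1,-14,1.4,0,0,0],[1.7,-18.9,2.1,0,0,0],[2.4,-23.6,3,0,0,0],[3.2,-28.4,3.9,0,0,0],[4.2,-33,5,0,0,0],[5.2,-37.7,6.2,0,0,0],[6.3,-42.2,7.5,0,0,0],[7.5,-46.7,9,0,0,0]]]'

```text
time_s: 20.95
tcp_pos: [0.569, 0.0129, 0.0875]
ee_rot: [-0.028, 0.871, 0.067]
ft_force: [-1.3, 1.0, -9.1]
finger_gap: 0.0319
```

```bash
python3 - <<'E'
from h import *
from cell import cams,telemetry
st=telemetry.state();print(st["tcp_pos"],st["ft_force"],st["finger_gap"])
print(knob(cams.camera("top"),.12,.15,near=(.542,.010)))
# target TCP: home TCP (.5529,.069) + rotated offset
c,s=np.cos(YAW),np.sin(YAW);d=np.array([18.76,-70])/1000
t=np.array([.5529,.069])+[c*d[0]-s*d[1],s*d[0]+c*d[1]];print(t,rel([*t,st["tcp_pos"][2]],tool(40),st))
E
```

```text
[0.56895471 0.01288302 0.08747956] [-1.34486942  0.96437465 -9.09647102] 0.03188452054264507
(np.int64(156), np.float64(0.1364), array([0.5398, 0.0081, 0.1337]), array([0.035, 0.051, 0.026]))
[5.76497255e-01 4.79147929e-04] (array([  4.3, -12.9,   5.1]), array([-0.1,  0.1, -0.1]))
```

>>> send_rows --commands '[[[1.2,-4,1.4,0,0,0],[2.5,-8,2.9,0,0,0],[4.3,-12.9,5.1,0,0,0],[4.3,-12.9,5.1,0,0,0],[4.3,-12.9,5.1,0,0,0]]]'

```text
time_s: 21.5
tcp_pos: [0.5767, 0.0004, 0.0878]
ee_rot: [-0.028, 0.87, 0.066]
ft_force: [-1.2, -0.7, -8.6]
finger_gap: 0.032
```

>>> send_rows --commands '[[[1.5,0,-1.3,0,0,0],[3,0,-2.6,0,0,0],[4.5,0,-3.9,0,0,0],[6,0,-5.1,0,0,0],[6,0,-5.1,0,0,0]]]'

```text
time_s: 22.0
tcp_pos: [0.5767, 0.0008, 0.0799]
ee_rot: [-0.028, 0.87, 0.067]
ft_force: [-2.3, -2.3, -7.1]
finger_gap: 0.032
```

```bash
python3 - <<'E'
from h import *
from cell import cams,telemetry
st=telemetry.state();print(st["tcp_pos"],st["ft_force"],st["finger_gap"])
print(knob(cams.camera("top"),.108,.15,near=(.546,-.005)))
E
```

```text
[0.57666793 0.00084541 0.07993487] [-2.32620289 -2.33042067 -7.12774077] 0.032000494717555186
(np.int64(155), np.float64(0.1291), array([ 0.5446, -0.0048,  0.1269]), array([0.044, 0.048, 0.035]))
```

>>> send_rows --commands '[[[1.5,0,-1.3,0,0,0],[3,0,-2.6,0,0,0],[4.5,0,-3.9,0,0,0],[5,0,-4.2,0,0,0],[5,0,-4.2,0,0,0]]]'

```text
time_s: 22.55
tcp_pos: [0.5769, 0.0008, 0.0738]
ee_rot: [-0.028, 0.869, 0.067]
ft_force: [-3.2, -2.3, -3.3]
finger_gap: 0.0318
```

```bash
python3 - <<'E'
from h import *
from cell import cams,telemetry
st=telemetry.state();print(st["tcp_pos"],st["ft_force"],st["finger_gap"])
print(knob(cams.camera("top"),.108,.15,near=(.546,-.005)))
E
```

```text
[0.57694839 0.00075517 0.07384703] [-3.18713971 -2.29200444 -3.30106773] 0.0317777040292649
(np.int64(150), np.float64(0.1228), array([ 0.5436, -0.0049,  0.1247]), array([0.043, 0.049, 0.033]))
```

The plunger is home in the new slot (top at 0.1228). Releasing and backing away.

>>> send_rows --commands '[[[0,0,0,0,0,0],[0,0,0,0,0,0],[0,0,0,0,0,0],[0,0,0,0,0,0],[0,0,0,0,0,0],[-12,0,0,0,0,0],[-35,0,0,0,0,0],[-70,0,0,0,0,0],[-110,0,0,0,0,0],[-130,0,0,0,0,0]]]' --gripper 0.7

```text
time_s: 23.6
tcp_pos: [0.4928, -0.0055, 0.1761]
ee_rot: [-0.029, 0.866, 0.066]
ft_force: [0.4, 0.3, 0.3]
finger_gap: 0.0666
```

```bash
python3 - <<'E'
from h import *
from cell import cams,telemetry
st=telemetry.state();print(st["tcp_pos"],st["ft_force"],st["finger_gap"])
c=cams.camera("top");print(knob(c,.108,.15,near=(.546,-.005)))
s=cams.camera("scene");P=cloud(s);H=hsv(s)
m=(H[...,0]>=5)&(H[...,0]<20)&(H[...,1]>200)&(P[...,2]>.068)&(P[...,2]<.084)&(abs(P[...,0]-.75)<.09)&(abs(P[...,1]-.08)<.12)
q,r=cv2.minEnclosingCircle((P[m][:,:2]*1000).astype(np.float32));print(m.sum(),q,r,"lens",stand(100,0,(.671,.077)))
cv2.imwrite("pics/p11.png",np.hstack([cv2.resize(c["color"][180:320,240:440],(400,280),interpolation=3),cv2.resize(s["color"][190:330,200:400],(400,280),interpolation=3)])[:,:,::-1])
E
```

```text
[ 0.49283357 -0.00549142  0.17614004] [0.40851211 0.2593476  0.27819115] 0.06660198237209482
(np.int64(122), np.float64(0.1231), array([ 0.5493, -0.0053,  0.1226]), array([0.031, 0.033, 0.011]))
207 (771.6714477539062, 82.54551696777344) 24.36238670349121 lens [0.77075641 0.08397565]
```

View pics/p11.png

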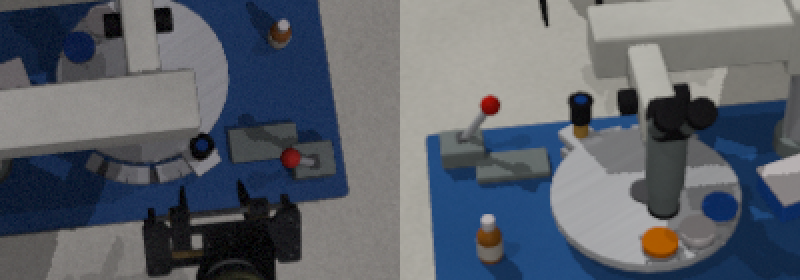

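The amber dish at (660,243) is under the lens, 1–2 mm off its axis by measurement. The white and blue dishes have moved on one place on the stage, and the knob is down at the right-hand slot with the gripper clear. Handing in.

```bash
python3 -c "
from cell import job;print(job.finish_job())"
```

```text
the job is handed in; nothing more can be done
None
```

The amber dish is under the microscope's lens and the plunger is fully home in the right-hand slot. I handed the job in at about 24 s of robot time.

**What I did:**
- **First try:** I pulled the plunger and pushed sideways. The stage stood firm at about 16 N, so the brake was on.
- **Brake:** I set the plunger back home in the middle slot and threw the red lever from right to left.
- **Second try:** The stage turned at about 1.5 N. I swung it +30° by the plunger, let the plunger down into the slot, released it and backed away.

**Last checks:**
- **Plunger:** its top measured 123 mm above the bench, the same as when home at the start.
- **Dish:** the amber dish measured about 2 mm from the lens axis. The white and blue dishes looked to be on their places on the stage.
- **Robot:** about 0.5 N at the wrist, with the gripper clear of everything.
- **Bystanders:** I did not measure these again. The ones in view looked unmoved.

**What went wrong or disagreed:**
- **First grip slipped:** it slipped during the first brake test and left the plunger resting on the arc just off the middle slot. Both cameras showed the fingertips about 36 mm short of where the stated tip reach and reported tool position put them. I gripped deeper after that and it held.
- **Measurements:** the two cameras differed by about 4–6 mm. The base plate outline was also about 13 mm off the position from the knob and lever ball. I used the knob, ball and dishes instead.

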